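Clear the fettling board and shut its scrap well

ROBOT

A 6-joint arm with a two-finger parallel gripper is mounted at the origin on the work surface. World frame = base frame: x ahead of the robot, y to its left, z up, the work surface at z = 0. Lengths are in m, angles in rad, forces in N, time in s.
With the tool pointing down it reaches from about 0.35 to 0.775 m from the base axis. Payload 5.5 kg.
Tool frame: the origin (TCP) lies at the very end of the fingers, on their centre line; the grasp point (between the pads) lies 19 mm behind it (grip_point_offset is the distance from the TCP to the grasp point, in m); z points along the fingers, y is the direction in which the jaws open and shut (so a half turn about z gives the same grasp; the last joint's range is limited). The gripper opens to 85 mm and grips with 20 to 120 N. Pads are 22 mm wide; open, the fingers measure 114 mm over their backs; the gripper's body (76 mm by 85 mm) begins 54 mm behind the grasp point. The pads swing forward as they close: fully open they stand 13 mm farther back than shut.
Start: joints at [1.163, 0.313, 0.046, 1.304, 0, 1.431], TCP at [0.152, 0.555, 0.231] pointing down, gripper open.
Joint ranges: [-2.76, 2.76], [-0.86, 1.69], [-1.03, 1.26], [-2.2, 2.34], [-1.47, 1.5], [-3.14, 3.14]. Speed limits (rad/s): [2.57, 2.57, 3.14, 3.14, 3.14, 3.14].

INTERFACE

Orientations are given as a unit quaternion [w, x, y, z].
In Python, from workcell import * gives the robot as it stands.
- The arm moves only by the shell command python3 -m crank 'ROWS' [OPENING] [FORCE]. ROWS is a JSON object of lists of equal length, an entry for each row: "travel": the shift along the tool's x, y, z in units of 40 mm (1.0 is 40 mm), a list of three; "turn": the turn about the tool's z in rad. In form: {"travel": [[x, y, z], ...], "turn": [turn, ...]}. A call has 1 to 5 rows; each row is the pose to reach, as a shift and turn from the pose commanded when the call began, along the tool's axes at that moment; what a row does not reach only later rows make up. A row lasts 1/12 s, in which the tool goes at most 41.7 mm and 7.16 degrees, less where a joint would pass 70% of its speed; a pose out of reach is approached as far as the arm can. A call with a gripper value outside its range is refused whole. OPENING is the finger opening in mm, from 0 to 85.4, set as the call begins (- or left out, the last holds). The fingers move at their own pace and stop on an object; FORCE is the grip in N (left out, the last holds). Time passes only in rows, so rows that repeat a pose let the fingers close. It gives the time, the measured TCP pose, the force and the opening at its end, in the units of the state.
- get_state(): the state, without advancing time (a new reading comes with each control period).
- read_camera(name): name is "scene" or "top"; returns a dict with "image" (480x640x3 uint8, red, green, blue), "K" (3x3 intrinsics, pixels), "R" (3x3) and "t" (3): a world point X has camera coordinates R X + t. Camera axes: x right, y down, z forward; pixel columns grow to the right and rows downward; lengths in m; the calibration is good to about 2 mm. A picture is of the moment at which its call begins. There is no depth.
- hand_in(): hands the job in, once; it reports no verdict.
The state is a dict: "clock": time; "joint_pos": joint angles; "qvel": joint speeds; "tau": joint torques, N m; "tcp_pos": TCP position; "orientation": TCP orientation; "wrist_force": force on the tool from outside, world axes, zero at the start; "ft_torque": the same for the moment, N m; "finger_gap": finger opening in m.
Only numpy, scipy, OpenCV 4.12 (cv2) and the standard library are available. Lean on these libraries where they do the work, as an engineer would, in place of code of your own. Each camera call takes 0.05 s, during which the arm holds its last target. There are 200 camera calls.

TASK

Take the scraper block and sweep the four terracotta shards off the grey deck into the black scrap well with it, without touching the shards with the gripper itself; then slide the blue cover fully shut over the well. Leave the scraper standing upright on the cleared deck, and do not disturb the jar, the tumbler or the vase.

Things in the scene. Friction and masses are not known exactly. Their poses are not given: they have to be found in the camera images.
- board: Fettling board fixed on the table: channel 140 wide (x), 380 long (y) between wooden rims 18 thick, tops 62 above the table. Origin: table level, centre line, at the edge where deck meets well; z up. y -200..0: grey deck, top 50 above the table, -y end open. y 0..75: open black scrap well. y 75..180: plywood ledge at deck height where the cover is parked
- well (a point): centre of the well's floor (board frame x 0, y 37.5, z 6); the well is 140 by 75 and 44 deep
- cover (a joint): flat blue cover of the well, 140 across, 95 along board y, 6 thick, underside 1 above deck height, top 57 above the table. Value in m along board +y: 0 = fully shut (8 past the well's edge over the deck), 0.09 = fully open; starts 0.06 to 0.088 open, stays where left; about 2 N moves it
- cover_handle (a point): middle of the cover's orange upright grip: 50 along board x, 14 along board y, 30 tall, standing on the cover's centre (from 57 to 87 above the table; this point is 72 above the table). It moves with the cover: board y = 39.5 mm + joint value
- scraper: wooden scraper block with a steel edge, about 0.22 kg, standing upright on the table to the left or right of the board. Foot 110 along its x, 28 along its y, 24 tall; above it a handle 80 along x, 20 along y, rising to 70. Origin: centre of the underside; z up
- scraper_grip (a point): middle of the scraper's handle, 48 above its underside; pinch it there across its 20 mm thickness (scraper y)
- shard1: terracotta shard, an angular flat chip about 26 x 22 and 10 thick, 13 g, with an orange painted top, lying on the deck; origin at its centre
- shard2: terracotta shard, an angular flat chip about 26 x 22 and 10 thick, 13 g, with an orange painted top, lying on the deck; origin at its centre
- shard3: terracotta shard, an angular flat chip about 26 x 22 and 10 thick, 13 g, with an orange painted top, lying on the deck; origin at its centre
- shard4: terracotta shard, an angular flat chip about 26 x 22 and 10 thick, 13 g, with an orange painted top, lying on the deck; origin at its centre
- glaze_jar: bystander: blue glaze jar with a black lid, 64 diameter, 100 tall, on the other side of the board from the scraper; origin at its underside's centre
- tumbler: bystander: glass tumbler, 74 diameter, 85 tall, behind on the right; origin at its underside's centre
- vase: bystander: blue vase with an orange lip, 124 diameter, 190 tall, behind on the left; origin at its underside's centre

How it is judged:
By the outcome, as a careful person would: the job done as asked, in the order asked, and still so for the second after the job is handed in, with the robot touching nothing.
It also fails if it takes over 59 s, if anything falls off the work surface, if the arm or the gripper's body presses on something with over 40 N, if the wrist force passes 120 N, or if a joint passes its speed limit or range.

## Working session

There is one attempt and no reset: what is moved stays moved. The work goes in short steps, Python scripts to look and compute and a shell command to move; the robot and the scene stay as the last step left them, time stands still between calls to the robot, and variables do not carry over. Pictures are saved under pics/ and viewed, about 8 in all and at most 12, crops included, and the job is handed in when it is done.

```bash
ls; mkdir -p pics
python3 - <<'E'
from workcell import *
import cv2
s=get_state();print(s)
for n in("scene","top"):
    c=read_camera(n);cv2.imwrite(f"pics/{n}0.png",c["image"][:,:,::-1]);print(n,c["K"],c["R"],c["t"])
E
```

```text
pics
{'clock': 0.0, 'joint_pos': array([1.16343591e+00, 3.13987796e-01, 4.49784074e-02, 1.30356665e+00,
       1.73845757e-05, 1.43115990e+00]), 'qvel': array([ 2.03441750e-03,  1.76492809e-05, -6.52719940e-04,  6.76289725e-04,
       -1.85807112e-05,  1.51792049e-03]), 'tau': array([-1.37457471e-03, -4.80625212e+01,  2.98536712e+01,  1.95528113e-02,
       -6.87603233e-05, -1.27309380e-05]), 'tcp_pos': array([0.15193485, 0.55404932, 0.23041578]), 'orientation': array([-2.48720508e-04,  1.33462530e-01,  9.91053460e-01, -8.54433484e-04]), 'wrist_force': array([0.73624744, 0.20515789, 0.08233407]), 'ft_torque': array([-0.02729718,  0.04290669, -0.02868954]), 'finger_gap': 0.08564227249709742}
scene [[571.93396788   0.         320.3885801 ]
 [  0.         571.93396788 246.05906441]
 [  0.           0.           1.        ]] [[-0.60170241  0.79854677  0.01665131]
 [ 0.62486157  0.48361173 -0.61291738]
 [-0.49749596 -0.3583891  -0.78997153]] [ 0.35595549 -0.32854259  1.46099861]
top [[446.97132745   0.         323.249529  ]
 [  0.         446.97132745 244.67278338]
 [  0.           0.           1.        ]] [[ 1.47533895e-02 -9.99889006e-01  2.07699457e-03]
 [-9.87188062e-01 -1.48959835e-02 -1.58864219e-01]
 [ 1.58877525e-01  2.93401463e-04 -9.87298256e-01]] [0.01671845 0.60854188 1.0382118 ]
```

View pics/top0.png

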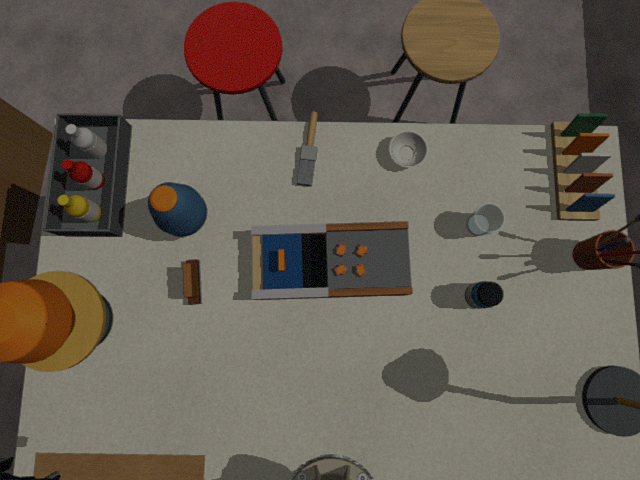

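View pics/scene0.png

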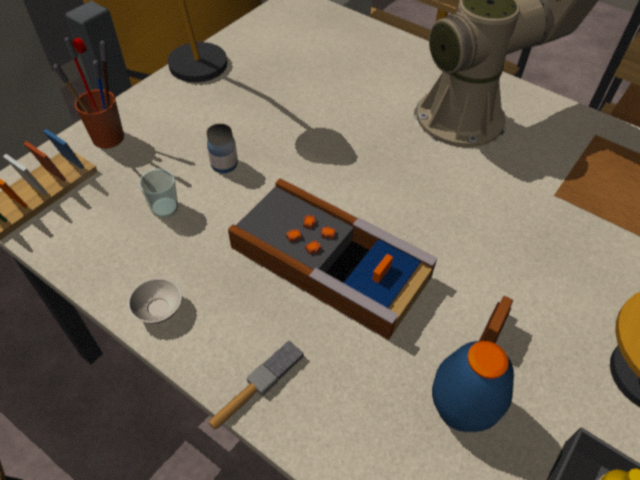

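The top view has its up along world +x and its left along world +y. The board is at px x 250–411, y 222–300, with its +y end to the left. The scraper is at (191,283), the shards near (350,260), the cover handle at (280,261), the jar at (486,294), the tumbler at (485,220) and the vase at (178,208).

```bash
cat > h.py <<'E'
from workcell import *
import cv2, numpy as np
def ray(c,uv,z):
    d=c["R"].T@np.linalg.solve(c["K"],[uv[0],uv[1],1.]); o=-c["R"].T@c["t"]
    return o+d*(z-o[2])/d[2]
def proj(c,X):
    p=c["K"]@(c["R"]@np.asarray(X)+c["t"]); return p[:2]/p[2]
def blobs(c,lo,hi,box,amin=15):
    hsv=cv2.cvtColor(c["image"],cv2.COLOR_RGB2HSV); m=cv2.inRange(hsv,lo,hi)
    k=np.zeros_like(m); x0,y0,x1,y1=box; k[y0:y1,x0:x1]=m[y0:y1,x0:x1]
    cs,_=cv2.findContours(k,cv2.RETR_EXTERNAL,cv2.CHAIN_APPROX_NONE)
    return [(cv2.contourArea(q),cv2.minAreaRect(q)) for q in cs if cv2.contourArea(q)>=amin]
E
python3 - <<'E'
from h import *
c=read_camera("top"); im=c["image"]
print("cam",-c["R"].T@c["t"])
for p in [(185,283),(192,283),(198,283),(405,226),(340,292),(268,250),(345,250),(370,270),(345,226)]: print(p,im[p[1],p[0]],cv2.cvtColor(im[p[1]:p[1]+1,p[0]:p[0]+1],cv2.COLOR_RGB2HSV)[0,0])
for a,r in blobs(c,(5,180,120),(20,255,255),(240,220,420,300)): print("orange",a,r,ray(c,r[0],.060)[:2].round(4),ray(c,r[0],.087)[:2].round(4))
for a,r in blobs(c,(0,100,30),(20,255,255),(170,240,215,320)): print("scr",a,r,[ray(c,q,.07)[:2].round(4) for q in cv2.boxPoints(r)])
for a,r in blobs(c,(0,80,30),(20,255,255),(320,215,420,305)): print("rim",a,r,[ray(c,q,.062)[:2].round(4) for q in cv2.boxPoints(r)])
for a,r in blobs(c,(95,120,30),(125,255,255),(240,220,340,300)): print("cover",a,r,[ray(c,q,.057)[:2].round(4) for q in cv2.boxPoints(r)])
big=np.hstack([cv2.resize(im[215:305,240:420],None,fx=3,fy=3,interpolation=2),cv2.resize(im[250:310,170:215],None,fx=4.5,fy=4.5,interpolation=2)])
cv2.imwrite("pics/c1.png",big[:,:,::-1])
E
```

```text
cam [0.4355501  0.02547681 1.1216655 ]
(185, 283) [103  70  39] [ 15 158 103]
(192, 283) [61 39 27] [ 11 142  61]
(198, 283) [51 34 23] [ 12 140  51]
(405, 226) [97 67 38] [ 15 155  97]
(340, 292) [94 62 33] [ 14 165  94]
(268, 250) [20 47 76] [106 188  76]
(345, 250) [95 61 50] [  7 121  95]
(370, 270) [69 65 66] [173  15  69]
(345, 226) [89 55 27] [ 14 178  89]
orange 26.5 ((340.1000061035156, 269.2000427246094), (4.919349193572998, 7.155416965484619), 63.43495178222656) [ 0.5478 -0.0153] [ 0.5449 -0.0142]
orange 25.5 ((360.4654846191406, 268.9137878417969), (6.870728015899658, 5.013774394989014), 68.19859313964844) [ 0.5492 -0.0638] [ 0.5463 -0.0616]
orange 76.0 ((281.0, 259.5), (19.0, 4.0), 90.0) [0.5689 0.1263] [0.5656 0.1238]
orange 27.5 ((361.26470947265625, 250.05880737304688), (5.316455841064453, 6.6884446144104), 30.963756561279297) [ 0.5947 -0.0657] [ 0.5906 -0.0634]
orange 26.0 ((341.29998779296875, 248.40000915527344), (5.366563320159912, 6.708203315734863), 26.56505012512207) [ 0.598  -0.0177] [ 0.5938 -0.0166]
scr 591.0 ((190.67831420898438, 281.6009521484375), (43.393
[... 912 characters left out ...]
2207) [array([ 0.5875, -0.0496]), array([ 0.6119, -0.0615]), array([ 0.6011, -0.0836]), array([ 0.5767, -0.0716])]
rim 86.5 ((340.5384521484375, 249.3076934814453), (9.805806159973145, 12.159199714660645), 11.309932708740234) [array([ 0.5831, -0.0016]), array([ 0.6121, -0.007 ]), array([ 0.6078, -0.0301]), array([ 0.5788, -0.0246])]
rim 537.5 ((366.9880676269531, 226.1063995361328), (8.026618957519531, 82.11381530761719), 88.26429748535156) [array([0.6585, 0.0203]), array([ 0.6676, -0.1784]), array([ 0.6478, -0.1787]), array([0.6387, 0.0195])]
cover 2033.0 ((282.5, 261.0), (54.0, 39.0), 90.0) [array([0.6308, 0.172 ]), array([0.6323, 0.0776]), array([0.5019, 0.0747]), array([0.5005, 0.1673])]
```

View pics/c1.png

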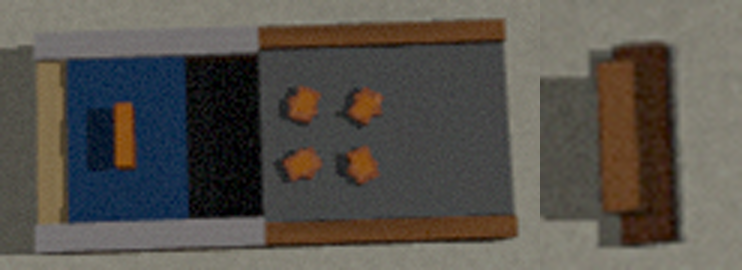

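The crop shows the scraper's bright handle top at about px (187,280) and its foot to the right of that. The four shards are in a 2x2 group on the deck, and the cover is roughly 67 mm open.

Board: the rim centres are 157 mm apart and the rims 199 mm long, which matches the sizes given. The origin is about (0.570, 0.017) and the yaw about 0.045. Next I'll refine the scraper.

Run:
```python
from h import *
c=read_camera("top")
for a,r in blobs(c,(5,100,80),(22,255,255),(170,240,215,320)):
    P=[ray(c,q,.07)[:2].round(4) for q in cv2.boxPoints(r)]; print("scr top",a,r,P,np.mean(P,0))
d=read_camera("scene")
for a,r in blobs(d,(5,100,20),(22,255,255),(475,290,520,350)): print("scene",a,r)
for z in (.0,.048,.07): print(proj(d,[.512,.333,z]))
# vase: blue body + lip
for cam,box in((c,(140,175,215,245)),(d,(425,335,520,435))):
    for a,r in blobs(cam,(95,100,30),(125,255,255),box,200): print("vase",a,r, ray(cam,r[0],.09)[:2])
s=get_state();
```

```text
scr top 223.5 ((187.0, 279.5), (33.0, 8.0), 90.0) [array([0.5559, 0.3569]), array([0.5561, 0.338 ]), array([0.4786, 0.3332]), array([0.4783, 0.3519])] [0.517225 0.345   ]
scene 825.5 ((493.2905578613281, 323.1169738769531), (28.626150131225586, 57.62087631225586), 10.61965560913086)
[485.50654231 326.26560188]
[491.91078898 313.12475169]
[495.00340583 306.77902258]
vase 1516.0 ((178.3646697998047, 209.36204528808594), (55.085750579833984, 49.59394073486328), 33.023868560791016) [0.68101547 0.36983257]
vase 4198.0 ((471.7733459472656, 389.8807373046875), (79.22348022460938, 83.18232727050781), 27.7585391998291) [0.69073094 0.37507538]
```

```bash
python3 -m crank '{"travel":[[-1,-0.3,0],[-2,-0.6,0],[-3,-0.8,0],[-4,-1.05,0],[-5,-1.3,0]],"turn":[0,0,0,0,0]}' 60 40
python3 -m crank '{"travel":[[-1,-0.3,0],[-2,-0.6,0],[-3,-0.8,0],[-4,-1.05,0],[-5.18,-1.32,0]],"turn":[0,0,0,0,0]}'
python3 -m crank '{"travel":[[0,0,0.7],[0,0,1.4],[0,0,2],[0,0,2],[0,0,2]],"turn":[-0.12,-0.24,-0.347,-0.347,-0.347]}'
python3 - <<'E'
from h import *
s=get_state();print(s["tcp_pos"],s["orientation"],s["joint_pos"],s["clock"])
c=read_camera("scene");cv2.imwrite("pics/s2.png",cv2.resize(c["image"][220:420,370:600],None,fx=3,fy=3)[:,:,::-1])
hsv=cv2.cvtColor(c["image"],cv2.COLOR_RGB2HSV)
E
```

```text
clock: 0.67
tcp_pos: [0.3325, 0.4504, 0.2313]
orientation: [0.0, 0.133, 0.991, 0.0]
wrist_force: [0.7, 0.5, 0.9]
finger_gap: 0.06
clock: 1.08
tcp_pos: [0.5126, 0.3475, 0.2313]
orientation: [-0.0, 0.134, 0.991, 0.0]
wrist_force: [0.3, 1.3, -1.5]
finger_gap: 0.0599
clock: 1.5
tcp_pos: [0.5101, 0.3483, 0.1501]
orientation: [-0.002, -0.038, 0.999, -0.001]
wrist_force: [0.6, 0.2, 0.3]
finger_gap: 0.0597
[0.51007423 0.34827725 0.15005467] [-1.72607560e-03 -3.80138728e-02  9.99275446e-01 -7.41547309e-04] [4.69148897e-01 4.31201872e-01 1.80614764e-02 1.16141197e+00
 9.52472584e-05 3.93102516e-01] 1.5
```

View pics/s2.png

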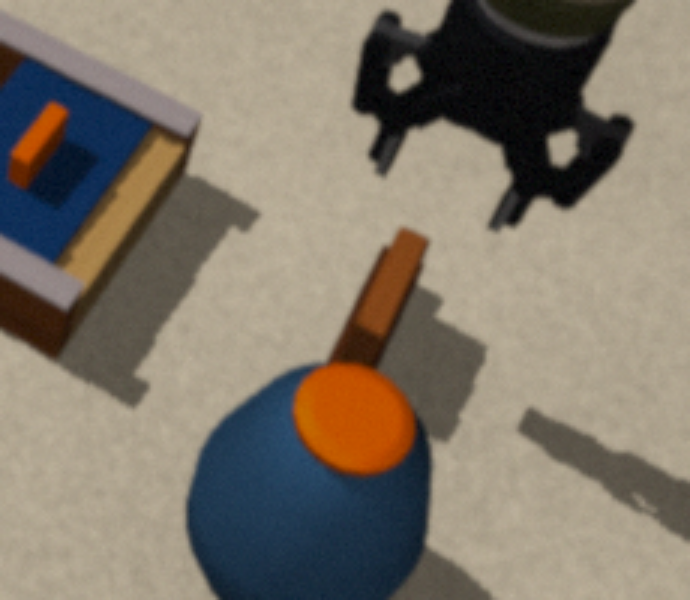

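The scene crop shows the gripper above and to the base side of the scraper. The handle top's corners are at crop (405,228), (428,238), (380,335) and (357,322). I'll cast these corners to cross-check.

Run:
```python
from h import *
c=read_camera("scene")
P=np.array([ray(c,(370+u/3,220+v/3),.07)[:2] for u,v in[(405,228),(428,238),(380,335),(357,322)]])
print(P.round(4),P.mean(0))
hi=(P[3]+P[2])/2-(P[0]+P[1])/2; print(np.linalg.norm(hi),np.arctan2(hi[1],hi[0]))
```

```text
[[0.4797 0.3371]
 [0.4778 0.3515]
 [0.5567 0.3584]
 [0.5571 0.3437]] [0.51781446 0.34767184]
0.07844712769315237 0.08575567919949247
```

Both views agree on (0.5175, 0.346) and yaw 0.085, with a top length of 78 mm against 80 given. Going down to grasp.

```bash
python3 -m crank '{"travel":[[-0.18,-0.05,0.7],[-0.18,-0.05,1.5],[-0.18,-0.05,2.3],[-0.18,-0.05,2.8],[-0.18,-0.05,2.97]],"turn":[0,0,0,0,0]}'
python3 -m crank '{"travel":[[0,0,0],[0,0,0],[0,0,0],[0,0,0],[0,0,0]],"turn":[0,0,0,0,0]}' 10 80
python3 -m crank '{"travel":[[0,0,0],[0,0,0],[0,0,0],[0,0,0],[0,0,0]],"turn":[0,0,0,0,0]}'
```

```text
clock: 2.02
tcp_pos: [0.5175, 0.3474, 0.031]
orientation: [-0.001, -0.039, 0.999, -0.0]
wrist_force: [-1.1, -0.5, -0.0]
finger_gap: 0.06
clock: 2.43
tcp_pos: [0.5204, 0.3486, 0.0353]
orientation: [0.002, -0.04, 0.999, 0.001]
wrist_force: [-0.4, -0.3, 7.6]
finger_gap: 0.0188
clock: 2.85
tcp_pos: [0.5204, 0.3486, 0.0353]
orientation: [0.002, -0.04, 0.999, 0.001]
wrist_force: [-0.6, -0.7, 6.5]
finger_gap: 0.0192
```

```bash
python3 -m crank '{"travel":[[0,0,-0.2],[0,0,-0.8],[0,0,-1.6],[0,0,-2.4],[0,0,-3]],"turn":[0,0,0,0,0]}'
python3 -m crank '{"travel":[[0,0,0],[0,0,0]],"turn":[0,0]}'
python3 - <<'E'
from h import *
s=get_state();print(s["tcp_pos"],s["orientation"],s["wrist_force"],s["ft_torque"])
c=read_camera("scene");cv2.imwrite("pics/s3.png",cv2.resize(c["image"][180:400,370:600],None,fx=2.6,fy=2.6)[:,:,::-1])
E
```

```text
clock: 3.27
tcp_pos: [0.5187, 0.3476, 0.1556]
orientation: [0.001, -0.04, 0.999, 0.0]
wrist_force: [1.0, 1.0, -2.4]
finger_gap: 0.0188
clock: 3.43
tcp_pos: [0.5195, 0.348, 0.1545]
orientation: [0.002, -0.04, 0.999, 0.001]
wrist_force: [-0.1, -0.8, -3.0]
finger_gap: 0.0193
[0.51947973 0.34799735 0.15450734] [ 1.76651682e-03 -3.95675947e-02  9.99215020e-01  7.92421512e-04] [-0.12610345 -0.81759869 -2.96555217] [ 0.00207307  0.01132377 -0.02293002]
```

View pics/s3.png

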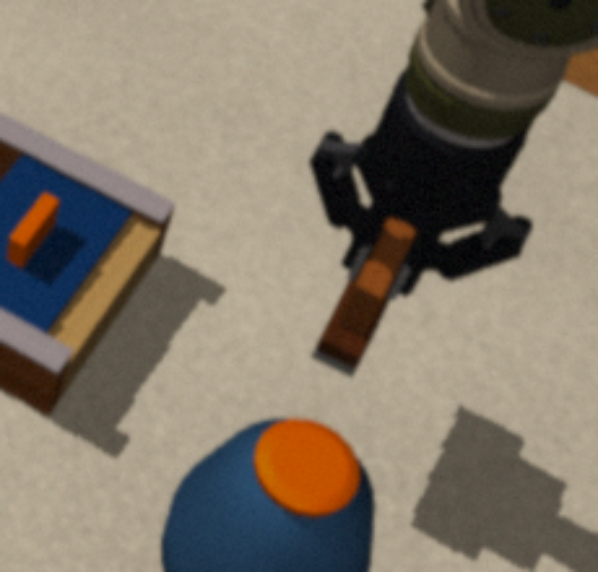

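The scraper is held squarely: the force reads −3.0 N, about its weight. Its underside is at about 0.119 m, clear of the cover handle. Now carrying it over to the open end of the deck.

```bash
python3 -m crank '{"travel":[[0,-0.6,0],[-0.05,-1.4,0],[-0.1,-2.3,0],[-0.13,-3.2,0],[-0.16,-4,0]],"turn":[0,0,0,0,0]}'
python3 -m crank '{"travel":[[0,-0.8,0],[-0.05,-1.6,0],[-0.1,-2.4,0],[-0.13,-3.2,0],[-0.16,-4,0]],"turn":[0,0,0,0,0]}'
python3 -m crank '{"travel":[[0,-0.8,0],[-0.05,-1.6,0],[-0.1,-2.4,0],[-0.13,-3.2,0],[-0.16,-3.98,0]],"turn":[0,0,0,0,0.034]}'
python3 -m crank '{"travel":[[0,0,0],[0,0,0],[0,0,0]],"turn":[0,0,0]}'
python3 - <<'E'
from h import *
s=get_state();print(s["tcp_pos"],s["orientation"],s["wrist_force"],s["joint_pos"])
c=read_camera("top");d=read_camera("scene")
a=cv2.resize(c["image"][205:315,300:440],None,fx=2.85,fy=2.85,interpolation=2);b=cv2.resize(d["image"][150:300,200:400],None,fx=2,fy=2,interpolation=2)
h=max(a.shape[0],b.shape[0]);a,b=[np.pad(q,((0,h-q.shape[0]),(0,0),(0,0))) for q in(a,b)]
cv2.imwrite("pics/s4.png",np.hstack([a,b])[:,:,::-1])
E
```

```text
clock: 3.9
tcp_pos: [0.5357, 0.1864, 0.1499]
orientation: [-0.002, -0.04, 0.999, -0.001]
wrist_force: [0.9, 0.4, -1.7]
finger_gap: 0.0193
clock: 4.32
tcp_pos: [0.5548, 0.0281, 0.15]
orientation: [-0.002, -0.04, 0.999, 0.0]
wrist_force: [0.1, -0.0, -2.3]
finger_gap: 0.0186
clock: 4.73
tcp_pos: [0.5739, -0.1298, 0.1499]
orientation: [-0.002, -0.022, 1.0, 0.001]
wrist_force: [1.0, 0.0, -2.0]
finger_gap: 0.019
clock: 4.98
tcp_pos: [0.5741, -0.1281, 0.1505]
orientation: [-0.002, -0.022, 1.0, 0.001]
wrist_force: [-0.1, -0.4, -2.6]
finger_gap: 0.0187
[ 0.57408968 -0.12807253  0.15045368] [-0.00187067 -0.02239522  0.99974691  0.00103792] [-0.13539484 -0.38469699 -2.63057253] [-3.56205652e-01  3.76142085e-01 -6.43229923e-02  1.13457491e+00
  5.45959254e-04 -4.01001091e-01]
```

View pics/s4.png

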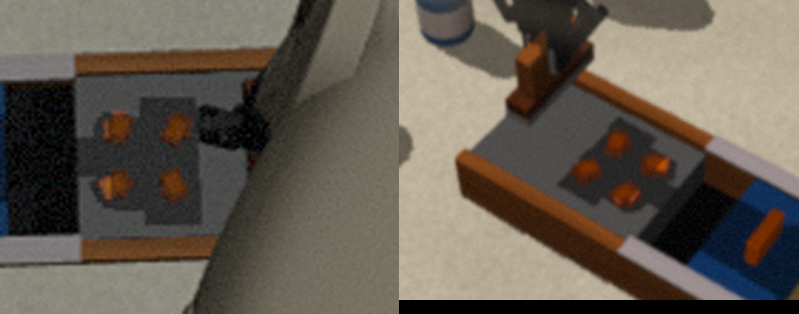

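Scene half: the scraper hangs over the open end of the deck, square to it. The shards are well ahead of it, untouched. I'll lower it to just above the rims and check its centring.

```bash
python3 -m crank '{"travel":[[-0.06,0,0.3],[-0.12,0,0.7],[-0.12,0,1.0],[-0.12,0,1.2],[-0.12,0,1.2]],"turn":[0,0,0,0,0]}'
python3 - <<'E'
from h import *
s=get_state();print(s["tcp_pos"],s["orientation"],s["wrist_force"])
d=read_camera("scene")
cv2.imwrite("pics/s5.png",cv2.resize(d["image"][150:290,215:355],None,fx=4,fy=4,interpolation=2)[:,:,::-1])
o=np.array([.57,.017]);ux=np.array([.999,.045]);uy=np.array([-.045,.999])
z=s["tcp_pos"][2]-.0353
for lab,x,y,zz in [("foot-x front bot",-.055,-.131,z),("foot+x front bot",.055,-.131,z),("rim in -x",-.07,-.131,.062),("rim in +x",.07,-.131,.062),("rim -x end",-.07,-.2,.062),("rim +x end",.07,-.2,.062)]:
    p=proj(d,[*(o+x*ux+y*uy),zz]);print(lab,(p-[215,150])*4)
E
```

```text
clock: 5.5
tcp_pos: [0.5788, -0.1269, 0.1018]
orientation: [-0.002, -0.023, 1.0, 0.001]
wrist_force: [-0.6, -0.6, -2.7]
finger_gap: 0.0188
[ 0.57878903 -0.12690668  0.10175526] [-2.01718366e-03 -2.33235387e-02  9.99725553e-01  8.72905370e-04] [-0.57394543 -0.55264606 -2.72032764]
foot-x front bot [326.85659636 192.12097448]
foot+x front bot [196.7914508  325.84640892]
rim in -x [343.73064766 180.67057861]
rim in +x [178.65380466 350.76786161]
rim -x end [238.94927329 125.90450566]
rim +x end [ 70.66136989 289.17632517]
```

View pics/s5.png

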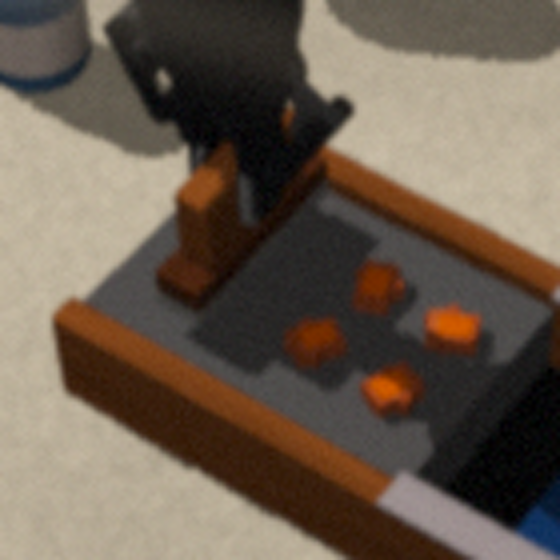

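The scraper is centred between the rims, and the grey steel edge below the wood blends into the deck. The shards are at least 3 cm ahead of its front face. I'll lower it in small steps and watch the force.

```bash
python3 -m crank '{"travel":[[0,0,0.15],[0,0,0.3],[0,0,0.33],[0,0,0.33]],"turn":[0,0,0,0]}'
python3 -m crank '{"travel":[[0,0,0.02],[0,0,0.02],[0,0,0.02]],"turn":[0,0,0]}'
python3 -m crank '{"travel":[[0,0,0.02],[0,0,0.02],[0,0,0.02]],"turn":[0,0,0]}'
```

```text
clock: 5.88
tcp_pos: [0.58, -0.1284, 0.0909]
orientation: [-0.0, -0.023, 1.0, 0.0]
wrist_force: [0.3, -1.0, -1.8]
finger_gap: 0.019
clock: 6.13
tcp_pos: [0.5805, -0.1286, 0.0908]
orientation: [0.0, -0.023, 1.0, -0.0]
wrist_force: [-0.9, 0.2, -2.5]
finger_gap: 0.0194
clock: 6.38
tcp_pos: [0.5804, -0.1285, 0.0897]
orientation: [0.0, -0.023, 1.0, 0.0]
wrist_force: [-0.7, -0.1, -2.0]
finger_gap: 0.0191
```

```bash
python3 -m crank '{"travel":[[0,0,0.03],[0,0,0.04],[0,0,0.04]],"turn":[0,0,0]}'
python3 -m crank '{"travel":[[0,0,0.025],[0,0,0.025],[0,0,0.025]],"turn":[0,0,0]}'
python3 -m crank '{"travel":[[0,0,0.025],[0,0,0.025],[0,0,0.025]],"turn":[0,0,0]}'
```

```text
clock: 6.63
tcp_pos: [0.5802, -0.1284, 0.0879]
orientation: [-0.0, -0.023, 1.0, 0.0]
wrist_force: [-0.6, -0.3, -3.3]
finger_gap: 0.0191
clock: 6.88
tcp_pos: [0.5803, -0.1284, 0.087]
orientation: [-0.0, -0.023, 1.0, 0.0]
wrist_force: [-0.2, 0.2, -2.0]
finger_gap: 0.0192
clock: 7.13
tcp_pos: [0.5803, -0.1284, 0.086]
orientation: [-0.0, -0.023, 1.0, 0.0]
wrist_force: [-0.3, 0.1, -2.7]
finger_gap: 0.019
```

```bash
python3 -m crank '{"travel":[[0,0.15,0],[0,0.4,0],[0,0.65,0],[0,0.9,0],[0,1.15,0]],"turn":[0,0,0,0,0]}'
python3 -m crank '{"travel":[[0,0.25,0],[0,0.5,0],[0,0.75,0],[0,1.0,0],[0,1.2,0]],"turn":[0,0,0,0,0]}'
python3 - <<'E'
from h import *
s=get_state();print(s["tcp_pos"],s["wrist_force"])
d=read_camera("scene")
cv2.imwrite("pics/s6.png",cv2.resize(d["image"][160:300,245:415],None,fx=4,fy=4,interpolation=2)[:,:,::-1])
E
```

```text
clock: 7.55
tcp_pos: [0.5781, -0.081, 0.0861]
orientation: [-0.0, -0.023, 1.0, 0.0]
wrist_force: [1.0, -0.1, -2.8]
finger_gap: 0.0192
clock: 7.97
tcp_pos: [0.576, -0.0333, 0.0861]
orientation: [0.0, -0.023, 1.0, 0.0]
wrist_force: [-0.6, 0.6, -1.9]
finger_gap: 0.0189
[ 0.57600222 -0.03326007  0.08610908] [-0.57921631  0.64337085 -1.89968329]
```

View pics/s6.png

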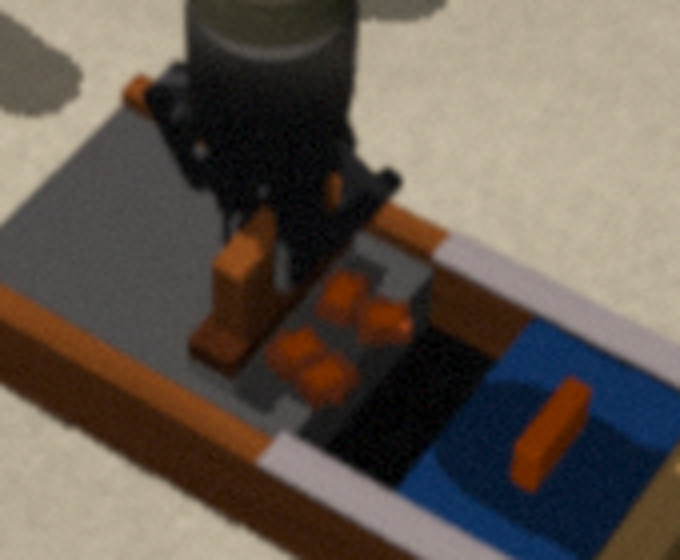

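All four shards are ahead of the blade in two pairs, with nothing slipped behind it. I'll finish the push until the face is about 20 mm past the edge.

```bash
python3 -m crank '{"travel":[[0,0.2,0],[0,0.4,0],[0,0.6,0],[0,0.8,0],[0,1.0,0]],"turn":[0,0,0,0,0]}'
python3 -m crank '{"travel":[[0,0.2,0],[0,0.35,0],[0,0.47,0],[0,0.47,0],[0,0.47,0]],"turn":[0,0,0,0,0]}'
python3 -m crank '{"travel":[[0,-0.5,0],[0,-1.1,0],[0,-1.7,0],[0,-2.3,0],[0,-2.7,0]],"turn":[0,0,0,0,0]}'
python3 - <<'E'
from h import *
s=get_state();print(s["tcp_pos"],s["wrist_force"])
d=read_camera("scene")
cv2.imwrite("pics/s7.png",cv2.resize(d["image"][160:300,225:415],None,fx=4,fy=4,interpolation=2)[:,:,::-1])
E
```

```text
clock: 8.43
tcp_pos: [0.5742, 0.0061, 0.0861]
orientation: [-0.0, -0.023, 1.0, 0.0]
wrist_force: [-0.7, 0.2, -1.4]
finger_gap: 0.0186
clock: 8.85
tcp_pos: [0.5735, 0.0245, 0.0861]
orientation: [0.0, -0.023, 1.0, -0.0]
wrist_force: [0.1, 0.0, -2.1]
finger_gap: 0.0196
clock: 9.27
tcp_pos: [0.5786, -0.0863, 0.0862]
orientation: [0.0, -0.022, 1.0, -0.001]
wrist_force: [-0.0, -0.5, -2.9]
finger_gap: 0.0192
[ 0.57857314 -0.08629528  0.08618791] [-0.030192   -0.53423337 -2.91520594]
```

View pics/s7.png

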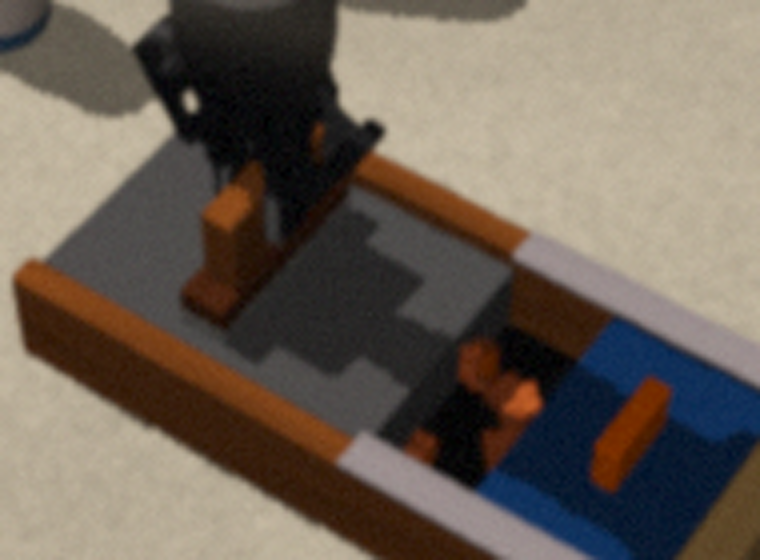

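All four shards are in the well and the deck is clear. The scraper is at about board y −100. I'll set it down gently.

```bash
python3 -m crank '{"travel":[[0,0,0.02],[0,0,0.02],[0,0,0.02]],"turn":[0,0,0]}'
python3 -m crank '{"travel":[[0,0,0.02],[0,0,0.02],[0,0,0.02]],"turn":[0,0,0]}'
python3 -m crank '{"travel":[[0,0,0.02],[0,0,0.02],[0,0,0.02]],"turn":[0,0,0]}'
```

```text
clock: 9.57
tcp_pos: [0.5785, -0.0835, 0.0855]
orientation: [0.0, -0.023, 1.0, 0.0]
wrist_force: [-0.7, -0.5, -0.5]
finger_gap: 0.0189
clock: 9.82
tcp_pos: [0.5784, -0.0833, 0.0854]
orientation: [0.0, -0.023, 1.0, -0.0]
wrist_force: [-2.8, -1.8, 6.1]
finger_gap: 0.0189
clock: 10.07
tcp_pos: [0.5784, -0.0833, 0.0853]
orientation: [0.001, -0.023, 1.0, -0.0]
wrist_force: [-4.8, -2.0, 11.5]
finger_gap: 0.0191
```

```bash
python3 -m crank '{"travel":[[0,0,-0.035],[0,0,-0.035],[0,0,-0.035]],"turn":[0,0,0]}'
python3 -m crank '{"travel":[[0,0,0],[0,0,0],[0,0,0],[0,0,0],[0,0,0]],"turn":[0,0,0,0,0]}' 50
python3 -m crank '{"travel":[[0,0,-0.2],[0,0,-0.6],[0,0,-1.1],[0,0,-1.7],[0,0,-2.3]],"turn":[0,0,0,0,0]}'
python3 -m crank '{"travel":[[0,0.9,0],[0,1.8,0],[0,2.7,0],[0,3.6,0],[0,4.6,0]],"turn":[0,0,0,0,0]}' 60
python3 -m crank '{"travel":[[0,0,0],[0,0,0]],"turn":[0,0]}'
python3 - <<'E'
from h import *
s=get_state();print(s["tcp_pos"],s["wrist_force"])
d=read_camera("scene")
cv2.imwrite("pics/s8.png",cv2.resize(d["image"][120:310,195:435],None,fx=3,fy=3,interpolation=2)[:,:,::-1])
b=blobs(d,(3,190,100),(20,255,255),(360,230,410,290))
print(b,[ray(d,r[0],.075)[:2] for a,r in b])
c=read_camera("top")
b=blobs(c,(5,180,100),(20,255,255),(260,240,300,285))
print(b,[ray(c,r[0],.087)[:2] for a,r in b])
E
```

```text
clock: 10.32
tcp_pos: [0.5784, -0.0829, 0.0854]
orientation: [0.0, -0.023, 1.0, 0.0]
wrist_force: [-2.5, 0.6, 5.8]
finger_gap: 0.0192
clock: 10.73
tcp_pos: [0.5783, -0.0837, 0.0848]
orientation: [-0.0, -0.023, 1.0, 0.0]
wrist_force: [-0.5, 0.3, 0.5]
finger_gap: 0.05
clock: 11.15
tcp_pos: [0.578, -0.0836, 0.1783]
orientation: [-0.0, -0.023, 1.0, 0.0]
wrist_force: [0.4, 1.1, 0.1]
finger_gap: 0.0501
clock: 11.57
tcp_pos: [0.5701, 0.101, 0.178]
orientation: [0.001, -0.022, 1.0, -0.0]
wrist_force: [0.5, 0.8, -0.3]
finger_gap: 0.0601
clock: 11.73
tcp_pos: [0.5698, 0.1022, 0.1777]
orientation: [0.0, -0.025, 1.0, -0.0]
wrist_force: [-0.2, -0.8, -1.3]
finger_gap: 0.06
[0.5697688  0.10222573 0.17771163] [-0.20103486 -0.75500598 -1.25500898]
[(172.0, ((381.22869873046875, 267.01287841796875), (8.41038990020752, 28.61312484741211), 32.2756462097168))] [array([0.56704515, 0.12321682])]
[] []
```

View pics/s8.png

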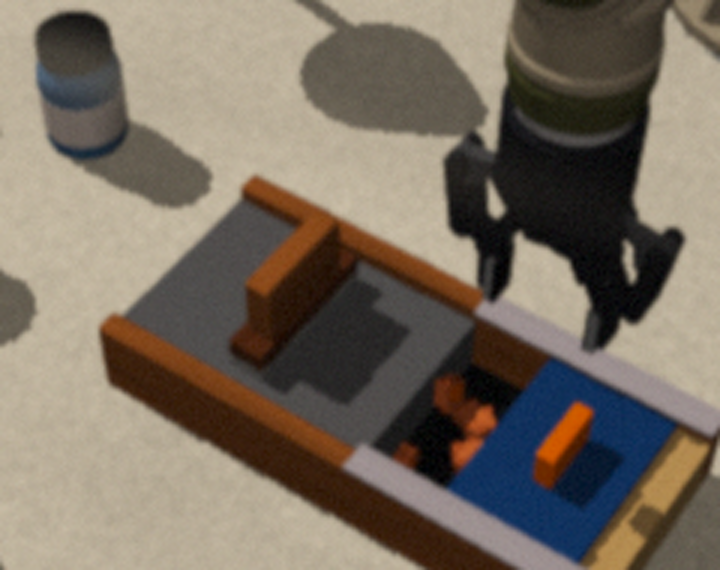

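The scraper stands upright on the cleared deck and four shards lie in the well. The cover grip is at about (0.566, 0.1235). I'll pinch it, keeping the tips well above the cover.

```bash
python3 -m crank '{"travel":[[0.06,0.3,0.5],[0.08,0.53,1.2],[0.08,0.53,1.9],[0.08,0.53,2.4],[0.08,0.53,2.64]],"turn":[0,0,0,0,0]}'
python3 -m crank '{"travel":[[0,0,0],[0,0,0],[0,0,0],[0,0,0],[0,0,0]],"turn":[0,0,0,0,0]}' 5 20
```

```text
clock: 12.25
tcp_pos: [0.5642, 0.1193, 0.0686]
orientation: [-0.002, -0.021, 1.0, -0.0]
wrist_force: [-0.9, 0.3, -0.2]
finger_gap: 0.0596
clock: 12.67
tcp_pos: [0.5673, 0.1211, 0.0734]
orientation: [0.002, -0.022, 1.0, 0.0]
wrist_force: [-0.7, 0.1, 4.5]
finger_gap: 0.0134
```

```bash
python3 -m crank '{"travel":[[0,-0.2,0],[0,-0.5,0],[0,-0.8,0],[0,-1.1,0],[0,-1.35,0]],"turn":[0,0,0,0,0]}'
python3 -m crank '{"travel":[[0,-0.1,0],[0,-0.2,0],[0,-0.2,0]],"turn":[0,0,0]}'
python3 -m crank '{"travel":[[0,-0.04,0],[0,-0.08,0],[0,-0.08,0]],"turn":[0,0,0]}'
```

```text
clock: 13.08
tcp_pos: [0.5698, 0.0666, 0.0734]
orientation: [0.002, -0.023, 1.0, 0.0]
wrist_force: [0.1, 2.4, 5.9]
finger_gap: 0.0135
clock: 13.33
tcp_pos: [0.5703, 0.0581, 0.0734]
orientation: [0.002, -0.022, 1.0, -0.0]
wrist_force: [0.4, 0.1, 6.5]
finger_gap: 0.0134
clock: 13.58
tcp_pos: [0.5703, 0.058, 0.0734]
orientation: [0.002, -0.023, 1.0, 0.003]
wrist_force: [0.2, 8.1, 6.5]
finger_gap: 0.0136
```

It has met a stop: +8 N, with the handle at board y of about 41 mm against 39.5 expected. One small push to confirm, then release and check.

```bash
python3 -m crank '{"travel":[[0,-0.03,0],[0,-0.03,0],[0,-0.03,0]],"turn":[0,0,0]}'
python3 -m crank '{"travel":[[0,0.06,0],[0,0.06,0]],"turn":[0,0]}'
python3 -m crank '{"travel":[[0,0,0],[0,0,0],[0,0,0],[0,0,0]],"turn":[0,0,0,0]}' 50
python3 -m crank '{"travel":[[0,0,-0.3],[0,0,-1],[0,0,-1.8],[0,0,-2.6],[0,0,-3.4]],"turn":[0,0,0,0,0]}'
python3 -m crank '{"travel":[[0.5,0.5,0],[1,1.4,0],[1.3,2.3,0],[1.6,3.2,0],[2,4.1,0]],"turn":[0,0,0,0,0]}'
python3 -m crank '{"travel":[[0.5,0.6,0],[1,1.4,0],[1.3,2.3,0],[1.6,3.2,0],[1.8,3.8,0]],"turn":[0,0,0,0,0]}'
python3 - <<'E'
from h import *
d=read_camera("scene");c=read_camera("top")
a=cv2.resize(c["image"][205:315,230:430],None,fx=3.9,fy=3.9,interpolation=2)[:, :780]
b=cv2.resize(d["image"][165:335,215:445],None,fx=1,fy=1)
cv2.imwrite("pics/s9.png",a[:,:,::-1])
o=np.array([.57,.017]);ux=np.array([.999,.045]);uy=np.array([-.045,.999]);M=np.array([ux,uy])
for n,cam,lo,hi,box,z in [("cover",c,(95,120,30),(125,255,255),(240,220,345,300),.057),("handle",c,(5,180,100),(20,255,255),(260,235,345,285),.087),("jar",c,(95,120,10),(125,255,255),(465,275,510,312),.09)]:
    for A,r in blobs(cam,lo,hi,box,20):
        P=np.array([ray(cam,q,z)[:2] for q in cv2.boxPoints(r)]); print(n,A,(M@(P-o).T).T.round(4).tolist())
b=blobs(c,(95,100,30),(125,255,255),(140,175,215,245),200);print("vase",b)
E
```

```text
clock: 13.83
tcp_pos: [0.5703, 0.058, 0.0734]
orientation: [0.002, -0.024, 1.0, 0.003]
wrist_force: [-0.4, 12.0, 5.8]
finger_gap: 0.0134
clock: 14.0
tcp_pos: [0.5703, 0.0581, 0.0734]
orientation: [0.002, -0.023, 1.0, 0.001]
wrist_force: [0.5, 4.3, 6.4]
finger_gap: 0.0136
clock: 14.33
tcp_pos: [0.5685, 0.0568, 0.0713]
orientation: [-0.0, -0.022, 1.0, -0.0]
wrist_force: [-0.5, -0.7, 0.5]
finger_gap: 0.0499
clock: 14.75
tcp_pos: [0.5682, 0.0569, 0.2085]
orientation: [-0.001, -0.022, 1.0, -0.0]
wrist_force: [0.6, -0.1, -0.0]
finger_gap: 0.0502
clock: 15.17
tcp_pos: [0.4811, 0.2183, 0.2075]
orientation: [0.0, -0.022, 1.0, 0.0]
wrist_force: [1.1, 0.3, -0.9]
finger_gap: 0.0501
clock: 15.58
tcp_pos: [0.4011, 0.3683, 0.2075]
orientation: [-0.0, -0.023, 1.0, 0.0]
wrist_force: [-0.5, -0.2, 0.4]
finger_gap: 0.0496
cover 2001.0 [[0.0707, 0.0843], [0.0678, -0.0102], [-0.0674, -0.0058], [-0.0647, 0.0868]]
handle 76.5 [[0.0232, 0.0433], [0.0229, 0.034], [-0.024, 0.0352], [-0.0238, 0.0445]]
jar 73.0 [[-0.0761, -0.3241], [-0.0671, -0.3534], [-0.1215, -0.3676], [-0.1304, -0.3384]]
vase [(1545.0, ((177.78823852539062, 208.45294189453125), (56.89885711669922, 49.3802490234375), 39.09385681152344))]
```

View pics/s9.png

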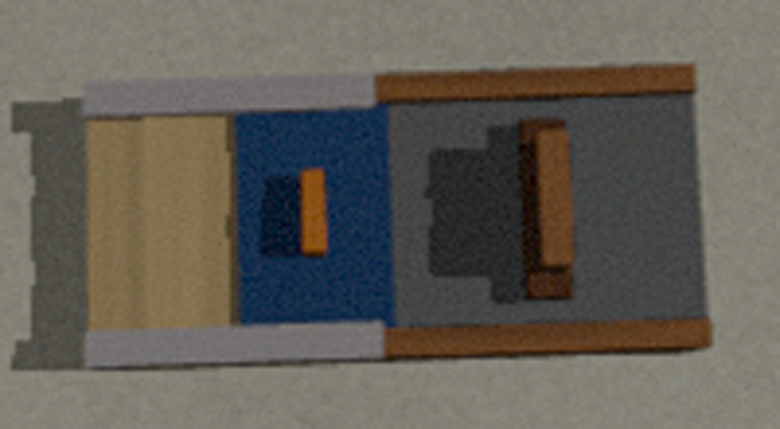

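The cover spans board y −8 to +86 mm, so it is shut and overlaps the deck edge. The scraper stands at crop (550,205) on an empty deck. The vase blob is unmoved, within 1 px.

```bash
python3 -c "
from workcell import *
print(hand_in())"
```

```text
the job is handed in; nothing more can be done
None
```

I swept all four shards into the well with the scraper, stood it upright on the cleared deck, and then slid the cover shut until it met its stop. I handed the job in at about 16 s, with the gripper clear of everything.

**Last checks**
- **Cover:** its measured edges are at board y −8 and about +86 mm, which matches fully shut. It held against a 12 N push at the stop.
- **Deck and scraper:** the last top view shows an empty deck with the scraper standing on it. I saw four shards in the well just before closing.
- **Forces:** the highest wrist reading was about 12 N.
- **Bystanders:** the vase's blob moved less than 1 px between the first and last top views. The jar was still upright at my last scene view. I measured its final position but not a starting one to compare, and I did not measure the tumbler. The arm's path stayed well clear of both.

**One oddity:** each time the gripper closed, the measured TCP rose 3–5 mm with a 5–8 N vertical force. I allowed for this by using measured heights instead of commanded ones, and it had no visible effect.

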